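# Gauge the tile thickness set on a bench tile press

### The arm

A 6-joint arm with a two-finger parallel gripper is mounted at the origin on the work surface. World frame = base frame: x ahead of the robot, y to its left, z up, the work surface at z = 0. Lengths are in m, angles in degrees, forces in N, time in s.
With the tool pointing down it reaches from about 0.35 to 0.875 m from the base axis. Payload 4.2 kg.
Tool frame: the origin (TCP) lies midway between the tips of the shut fingers; the grasp point (between the pads) lies 19 mm behind it; z points along the fingers, y is the line along which they close (so a half turn about z gives the same grasp; the last joint's range is limited). The gripper opens to 87 mm and grips with 3 to 60 N. Pads are 19 mm wide; open, the fingers measure 117 mm over their backs; the gripper's body (75 mm by 190 mm) begins 51 mm behind the grasp point.
Start: joints at [85.29, 22.042, 0.453, 0, -68.411, -14.817], TCP at [0.209, 0.589, 0.189] pointing down, gripper open.
Joint ranges: [-179.83, 179.83], [-69.29, 118.12], [-61.27, 80.66], [-181.25, 117.63], [-171.15, -9.14], [-177.46, 177.46]. Speed limits (degrees/s): [159.86, 159.86, 180, 180, 180, 180].

### API

Orientations are given as a 3x3 rotation matrix whose columns are the frame's x, y, z axes.
In Python, from station import r, cams gives the robot as it stands.
- The arm moves only by the tool play_rows, never from a script. Its argument "commands" is text: rows parted by semicolons, each of 6 numbers parted by spaces: the shift along the world's x, y, z normalised to -1 to 1, where 1 is 30 mm, then the turn, a rotation vector about the world's x, y, z normalised to -1 to 1, where 1 is 0.15 rad. A call has 1 to 20 rows; each row shifts and turns the commanded pose from where the row before left it; what a row does not reach is not made up. A row lasts 1/10 s, in which the tool goes at most 50 mm and 8.59 degrees, less where a joint would pass 70% of its speed; a pose out of reach is approached as far as the arm can. A call with a number of a shift or a turn outside -1 to 1 is refused whole. A call with a gripper value outside its range is refused whole. "grip" is the finger opening in mm, from 0 to 87, set as the call begins (left out, the last holds). The fingers move at their own pace and stop on an object; the grip force is fixed at half the most. Time passes only in rows, so rows that do not move let the fingers close. It gives the time, the measured TCP pose, the force, the opening and the grip force at its end, in the units of the state.
- r.sense(): the state, without advancing time (a new reading comes with each control period).
- cams.capture(name): name is "scene" or "top" or "wrist"; returns (picture, depth): 480x640x3 uint8, blue, green, red; 480x640 float32, m along the optical axis (not along the pixel's ray), 0 where there is no reading.
- cams.camera_info(name): a dict with "mtx" (3x3 intrinsics, pixels), "R" (3x3) and "t" (3): a world point X has camera coordinates R X + t. Camera axes: x right, y down, z forward; pixel columns grow to the right and rows downward; lengths in m; the calibration is good to about 2 mm. A picture is of the moment at which its call begins: read the wrist's pose just before it. camera_info takes no time and is no camera call; for the wrist camera it gives the pose at the moment of the call.
- r.finish_job(): hands the job in; it is judged then, once.
The state is a dict: "time_s": time; "joints": joint angles; "joint_velocities": joint speeds; "effort": joint torques, N m; "tcp_pos": TCP position; "ee_rot": TCP orientation; "wrist_force": force on the tool from outside, world axes, zero at the start; "moment": the same for the moment, N m; "gripper_width": opening from 0.0 (shut) to 1.0 (fully open); "gripper_force": force on a finger pad.
Only numpy, scipy, OpenCV 4.12 (cv2) and the standard library are available. Lean on these libraries where they do the work, as an engineer would, in place of code of your own. Each camera call takes 0.05 s, during which the arm holds its last target. There are 200 camera calls.

### The job

We are setting the tile thickness on the bench press: push the sliding lower plate along its rails by its bar handle until it drops into its detent under the upper platen. Then pick up the taper gauge by its wooden handle and, with the blade flat on the lower plate, slide it straight in from the open front, near the middle, until it drags snugly between plate and platen; do not force it, and leave the other things on the table where they are. Finish while still holding the gauge there by its handle, so that the stop nuts can be locked.

Things in the scene. Friction and masses are not known exactly. Their poses are not given: they have to be found in the camera images.
- press: Bench tile press: grey iron C-frame, 330 mm high, column at the rear, overhanging head; bed 210 mm deep (x -105 to 105), 390 mm wide (y -110 to 280), 30 mm high, with two rails. Origin: on the table below the middle of the pressing station (under the ram). x points from the open front (robot side) to the column, y along the rails from the pressing station to the loading end, z up. Fixed.
- shuttle (a joint): Travel of the sliding lower plate along the rails (m), growing towards the pressing station (the press's -y): 0 at the loading end, 0.180 in the pressing station's detent (sprung ball in a notch, draws the plate in from about 2 mm either side), end stop at 0.183. Friction about 1.5 N; some 9 N pull it out of the detent. It starts at 0.02 to 0.09.
- bar (a point): Middle of the lower plate's handle: round steel bar 14 mm thick, 100 mm long, along the press's x, 96 mm above the table, 160 mm from the plate's centre towards the loading end. It stands on two 10 mm struts 40 mm either side of this point, joined to the plate by 10 mm rods (tops 61 mm above the table). Travels with the plate; axes as the press.
- lower_edge (a point): Middle of the front upper edge of the sliding lower plate: flat steel, 180 mm deep, 200 mm wide, 12 mm thick, top 62 mm above the table. Travels with the plate; axes as the press. In the pressing station the plate stands out 30 mm in front of the platen: a lip to lay the blade on.
- platen: Upper platen of the press: flat steel plate 140 x 140 mm, 18 mm thick, on the ram, locked. Origin: centre of its flat underside, 5 to 7.5 mm above the lower plate's top (it is set differently each time). Axes as the press.
- platen_edge (a point): Middle of the front lower edge of the platen, 70 mm in front of its centre: the mouth of the gap. Axes as the press, x pointing into the gap. Once the blade bears on this edge the drag grows by about 1 N for each mm it is pushed on, over some 10 mm; the blade pressed down on the lower plate alone also drags, but is not snug.
- gauge: Taper gauge: steel wedge blade in an upright hardwood handle 60 (x) x 16 (y) x 34 mm high, lying flat; 0.12 kg. Origin: centre of the handle's underside; x points to the tip. Blade 20 mm wide, x = 30 to 140 mm, underside flat and level with the handle's; 2 mm thick at the tip, 0.75 mm more every 10 mm, so it bears on the platen's edge 40 to 73 mm in.
- gauge_tip (a point): The blade's tip, on its underside, 140 mm ahead of the gauge's origin. Axes as the gauge.
- gauge_grip (a point): Where to grip the gauge: middle of the handle, 22 mm above its underside.
- knife: Bystander: fettling knife, 190 mm long, 12 mm high, flat wooden handle and steel blade, lying on the table beside the gauge. Origin: underside, at the ferrule.
- mug: Bystander: white mug, 82 mm wide, 92 mm high. Origin: centre of its underside.
- tiles: Bystander: stack of three red clay tiles 100 x 100 mm, 27 mm high. Origin: centre of its underside.
- brush_jar: Bystander: glass jar 70 mm wide full of brushes, about 220 mm high. Origin: centre of its underside.
- tub: Bystander: white plastic tub 150 x 110 mm, 45 mm high. Origin: centre of its underside.
- slip_jar: Bystander: glass jar with a steel lid, 62 mm wide, 85 mm high. Origin: centre of its underside.
- strips: Bystander: pair of wooden thickness strips 300 mm long, 8 mm high, lying side by side. Origin: underside, middle of one strip.
Not all that is in view belongs to the job. Several things have the shape of the gauge; the one meant has the colours described above.

How it is judged (in metres and radians):
On the way, in this order (a step that is already met when the one before it is completed fails the run):
1. the lower plate sits in the detent of the pressing station (value of joint shuttle between 0.176 and 0.184 m), for 0.2 s.
2. the gauge is picked up (contact force between the fingers and gauge above 2 N and height (world z) of gauge above 0.03 m), for 0.2 s.
At the end, for the whole second after the job is handed in: Lower plate within 4 mm of the detent (0.180 m); gauge still, held in the fingers (over 2 N), tip within 2 mm of the lower plate's top, over 30 mm into the gap, within 45 mm of its middle and 0.12 rad of straight; platen presses the blade with 1 to 20 N, lower plate with over 0.5 N (all of step 1 and contact force between the fingers and gauge above 2 N and contact force between gauge and platen between 1 and 20 N and contact force between gauge and press above 0.5 N and z of gauge_tip in the frame of lower_edge between -0.002 and 0.002 m and x of gauge_tip in the frame of platen_edge above 0.03 m and y of gauge_tip in the frame of platen_edge between -0.045 and 0.045 m and angle between the x axis of gauge and the x axis of press, either way round below 0.12 rad and linear speed of gauge below 0.01 m/s); the arm keeps its last pose, push and grip.
It fails at once if the gauge is forced: over 40 N between blade and platen (contact force between gauge and platen above 40 N).
It fails at once if a bystander is moved by more than 30 mm or tipped (distance of any of knife, mug, tiles, brush_jar, tub, slip_jar, strips from where it was at the start of the episode above 0.03 m or angle between any of mug, brush_jar, slip_jar's own z axis and vertical above 0.35 rad).
It also fails if it takes over 72 s, if anything falls off the work surface, if the arm or the gripper's body presses on something with over 40 N, if the wrist force passes 120 N, or if a joint passes its speed limit or range.

## Working session

There is one attempt and no reset: what is moved stays moved. The work goes in short steps, Python scripts to look and compute and a tool call to move; the robot and the scene stay as the last step left them, time stands still between calls to the robot, and variables do not carry over. Pictures are saved under pics/ and viewed, at most 10 in all, crops included, and the job is handed in when it is done.

Besides the shell and the picture viewer there is one more tool, called after "Request:" as name(argument=value, ...), one argument or row to a line, values as JSON. play_rows: Moves the arm, as the interface text tells. Scaled input: -1 to 1 covers 30 mm each way for a shift and 0.15 rad each way for a turn. Its arguments: {"type":"object","properties":{"commands":{"type":"string"},"grip":{"type":"number"}},"required":["commands"]}

```bash
ls; mkdir -p pics; python3 - <<'E'
from station import r,cams
import cv2,numpy as np
for n in("scene","top"):
    p,d=cams.capture(n); cv2.imwrite(f"pics/{n}0.png",p); np.savez(f"{n}0.npz",p=p,d=d)
    c=cams.camera_info(n); print(n,np.round(c["mtx"],1).tolist(),np.round(c["R"],3).tolist(),np.round(c["t"],3), "cam pos",-c["R"].T@c["t"])
s=r.sense();print(s["time_s"],s["tcp_pos"],s["ee_rot"],s["wrist_force"])
E
```

```text
pics
scene [[571.3, 0.0, 323.0], [0.0, 571.3, 234.7], [0.0, 0.0, 1.0]] [[0.053, 0.999, 0.011], [0.612, -0.024, -0.791], [-0.789, 0.049, -0.612]] [ 0.008 -0.234  1.968] cam pos [ 1.6963637  -0.10947053  1.01902817]
top [[564.8, 0.0, 318.2], [0.0, 564.8, 235.0], [0.0, 0.0, 1.0]] [[0.056, -0.998, 0.001], [-0.976, -0.055, -0.213], [0.213, 0.011, -0.977]] [-0.046  0.512  1.304] cam pos [ 0.22457552 -0.03215586  1.38301634]
0.1 [0.20868126 0.58850269 0.18804335] [[ 9.42428976e-01 -3.34405897e-01 -5.66978640e-04]
 [-3.34406361e-01 -9.42427038e-01 -1.91406691e-03]
 [ 1.05739261e-04  1.99347338e-03 -9.99998007e-01]] [ 1.12467129 -1.07655822 -0.02145514]
```

View pics/scene0.png

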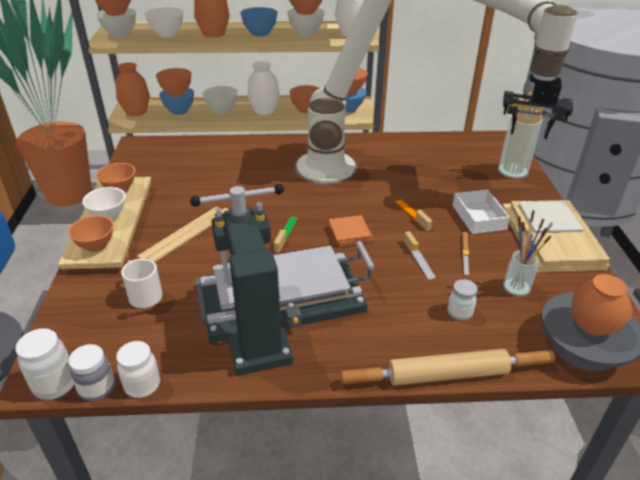

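View pics/top0.png

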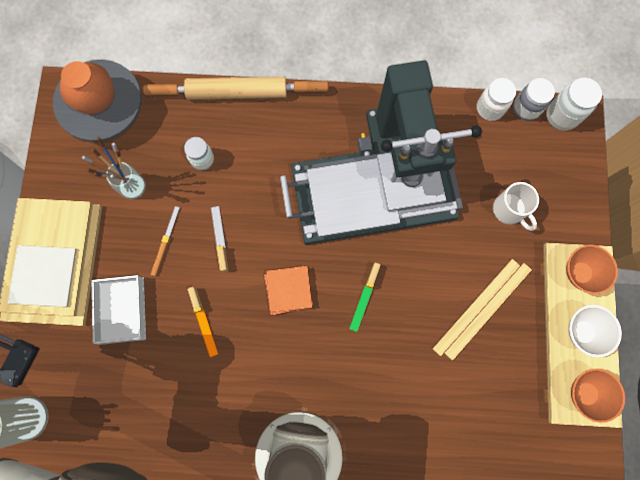

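The scene shows the press at about (270,290) px and the arm at top right. In the top view:
- The plate is at (350,195), its bar at (288,196) and the platen at (412,180).
- Gauge-like items are steel blade with wood handle (219,238), orange (204,322), green (366,297), and the fettling knife (165,240).

By the description I choose (219,238), and will check it in a crop.

```bash
cat > h.py <<'E'
import numpy as np,cv2
from station import r,cams
def cloud(name,p=None,d=None):
    c=cams.camera_info(name)
    if d is None: p,d=cams.capture(name)
    v,u=np.mgrid[:480,:640]; K=c["mtx"]
    X=np.stack([(u-K[0,2])/K[0,0]*d,(v-K[1,2])/K[1,1]*d,d],-1)
    W=(X-c["t"])@c["R"]; W[d==0]=np.nan
    return p,W
def ray(name,u,v,z):
    c=cams.camera_info(name);o=-c["R"].T@c["t"];k=c["R"].T@np.linalg.inv(c["mtx"])@[u,v,1]
    return o+k*(z-o[2])/k[2]
E
python3 - <<'E'
from h import *
f=np.load("top0.npz");p=f["p"];_,W=cloud("top",p,f["d"])
cv2.imwrite("pics/crop.png",cv2.resize(p[160:370,140:330],None,fx=2.8,fy=2.8,interpolation=cv2.INTER_CUBIC))
z=W[...,2]
print("table z",np.nanmedian(z[280:300,400:430]))
def sub(u0,u1,v0,v1,lo,hi):
    m=np.zeros(z.shape,bool);m[v0:v1,u0:u1]=True;m&=(z>lo)&(z<hi);return m
m=sub(275,470,140,250,.052,.070)
P=W[m];print("plate",len(P),np.median(P[:,2]));
rect=cv2.minAreaRect(P[:,:2].astype(np.float32));print(rect,cv2.boxPoints(rect))
m=sub(270,305,165,225,.085,.105);P=W[m];print("bar",len(P),P.mean(0),cv2.minAreaRect(P[:,:2].astype(np.float32)))
m=sub(275,470,140,250,.02,.04);P=W[m];rect=cv2.minAreaRect(P[:,:2].astype(np.float32));print("bed",len(P),rect,cv2.boxPoints(rect))
m=sub(370,450,140,212,.075,.095);P=W[m];rect=cv2.minAreaRect(P[:,:2].astype(np.float32));print("platen",len(P),np.median(P[:,2]),rect,cv2.boxPoints(rect))
# gauge: handle z>.02
m=sub(205,235,200,275,.02,.05);P=W[m];print("handle",len(P),P.mean(0),P[:,2].max(),cv2.minAreaRect(P[:,:2].astype(np.float32)))
print("tip",ray("top",214,207,.002))
for n,b in dict(knife=(145,185,200,280),tub=(88,150,270,345),slip=(180,215,135,170),brush=(75,150,135,205),tiles=(260,318,260,318),mug=(490,540,180,230)).items():
    m=sub(*b,.008,.25);P=W[m];print(n,P.min(0).round(3),P.max(0).round(3))
E
```

```text
table z 0.0001869645904041274
plate 5656 0.061978519293303835
((0.6517157554626465, -0.13531449437141418), (0.2239173948764801, 0.42039740085601807), 12.779806137084961) [[ 0.49603358  0.04491122]
 [ 0.5890276  -0.3650718 ]
 [ 0.80739796 -0.31554022]
 [ 0.7144039   0.09444281]]
bar 218 [0.59312925 0.06252323 0.10064169] ((0.5951502919197083, 0.06303000450134277), (0.10028928518295288, 0.01365800853818655), 12.964122772216797)
bed 2796 ((0.6573492884635925, -0.15173570811748505), (0.23745197057724, 0.39798665046691895), 12.921537399291992) [[ 0.4971316   0.01566946]
 [ 0.586128   -0.37223905]
 [ 0.817567   -0.31914088]
 [ 0.7285706   0.06876764]]
platen 1952 0.08615211398413383 ((0.6624974608421326, -0.23346340656280518), (0.1426912099123001, 0.1413583755493164), 12.86239242553711) [[ 0.5772082  -0.18044   ]
 [ 0.608676   -0.31825134]
 [ 0.7477867  -0.2864868 ]
 [ 0.7163189  -0.14867547]]
handle 182 [0.44891603 0.2129385  0.03299136] 0.03986200882482276 ((0.44939589500427246, 0.21366184949874878), (0.06073898822069168, 0.016604315489530563), 14.60273551940918)
tip [0.58233356 0.25027059 0.002     ]
knife [0.4   0.306 0.008] [0.579 0.413 0.019]
tub [0.23  0.382 0.008] [0.404 0.539 0.055]
slip [0.677 0.261 0.008] [0.737 0.321 0.094]
brush [0.56  0.413 0.008] [0.741 0.612 0.227]
tiles [ 0.318 -0.018  0.008] [0.445 0.112 0.037]
mug [ 0.559 -0.568  0.008] [ 0.664 -0.453  0.098]
```

View pics/crop.png

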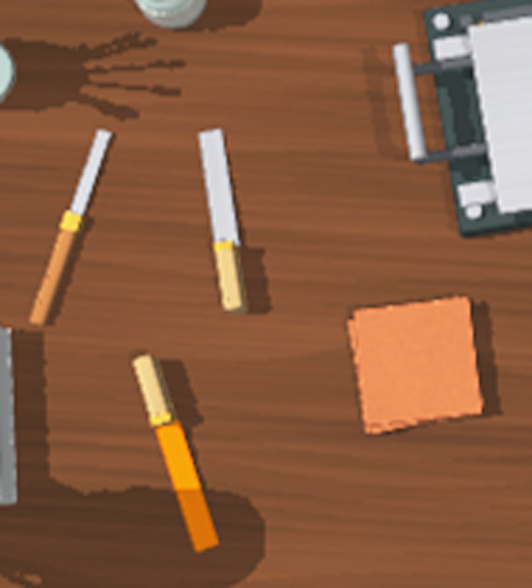

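The crop confirms it: steel blade and pale wooden handle at about (219,238). The others have an orange blade, a green blade, or are the thin knife with a brown handle. Sizes match (handle 60x16, bar 100x14, platen 141 mm, plate top 62 mm), shuttle is about 0.036, and press yaw is about 12.9°. Next I move to the loading side of the bar with shut fingers.

Request:
play_rows(
  commands="0.74 -0.955 0 0 0 -0.394;0.74 -0.955 0 0 0 -0.394;0.74 -0.955 0 0 0 -0.394;0.74 -0.955 0 0 0 -0.394;0.74 -0.955 0 0 0 -0.394;0.74 -0.955 0 0 0 -0.394;0.74 -0.955 0 0 0 -0.394;0.74 -0.955 0 0 0 -0.394;0.74 -0.955 0 0 0 -0.394;0.74 -0.955 0 0 0 -0.394;0.74 -0.955 0 0 0 -0.394;0.74 -0.955 0 0 0 -0.394;0.74 -0.955 0 0 0 -0.394;0.74 -0.955 0 0 0 -0.394;0.74 -0.955 0 0 0 -0.394;0.74 -0.955 0 0 0 -0.394;0.74 -0.955 0 0 0 -0.394;0 0 0 0 0 0;0 0 0 0 0 0",
  grip=0,
)

```text
time_s: 2.0
tcp_pos: [0.586, 0.1013, 0.1882]
ee_rot: [[0.222, -0.975, -0.002], [-0.975, -0.222, -0.0], [-0.0, 0.002, -1.0]]
wrist_force: [0.3, 0.1, 0.2]
gripper_width: 0.009
gripper_force: 0.0
```

Request:
play_rows(
  commands="0 0 -0.88 0 0 0;0 0 -0.88 0 0 0;0 0 -0.88 0 0 0;0 0 -0.88 0 0 0;0.0744 -0.325 0 0 0 0;0.0744 -0.325 0 0 0 0;0.0744 -0.325 0 0 0 0;0.0744 -0.325 0 0 0 0;0.0744 -0.325 0 0 0 0;0.0744 -0.325 0 0 0 0;0.0744 -0.325 0 0 0 0;0.0744 -0.325 0 0 0 0",
)

```text
time_s: 3.2
tcp_pos: [0.6043, 0.023, 0.0836]
ee_rot: [[0.223, -0.975, 0.0], [-0.975, -0.223, 0.0], [0.0, -0.0, -1.0]]
wrist_force: [0.2, 0.4, 0.3]
gripper_width: 0.008
gripper_force: 0.0
```

```bash
python3 - <<'E'
from h import *
s=r.sense();print(s["time_s"],s["tcp_pos"],s["wrist_force"])
p,W=cloud("top");cv2.imwrite("pics/t1.png",p)
O=np.array([.6625,-.2335]);a=np.radians(12.9);x=np.array([np.cos(a),np.sin(a)]);y=np.array([-x[1],x[0]])
L=np.stack([(W[...,:2]-O)@x,(W[...,:2]-O)@y],-1);z=W[...,2]
print("tcp press",(s["tcp_pos"][:2]-O)@x,(s["tcp_pos"][:2]-O)@y)
m=(abs(L[...,0])<.05)&(abs(z-.1)<.012)&(L[...,1]>.14)&(L[...,1]<.32);Q=L[m]
print(len(Q),cv2.minAreaRect(Q.astype(np.float32)),np.median(Q,0))
E
```

```text
3.2 [0.60434931 0.02303691 0.08355701] [0.18848683 0.3676527  0.26835789]
tcp press 0.0005888600783454271 0.26304436838907536
209 ((8.453801274299622e-05, 0.3040942847728729), (0.09916914999485016, 0.013572544790804386), 0.2259182184934616) [-0.00557218  0.30469142]
```

View pics/t1.png

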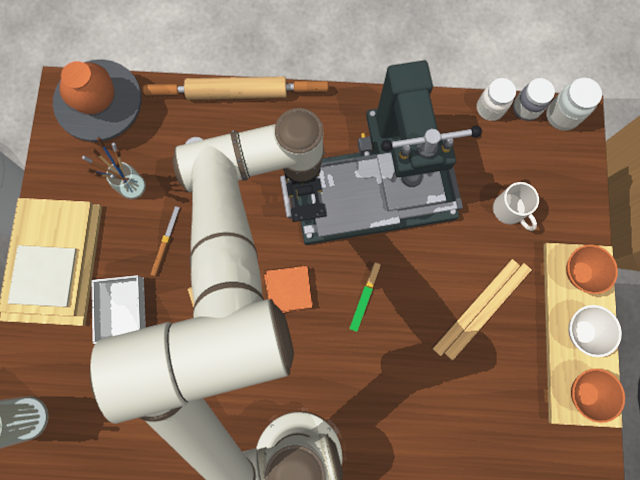

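The picture shows the bar still at (287,195) and the gripper to its right at (305,205), so the fingers seem to be inside the bar and the plate has not moved. I'll look from the side.

```bash
python3 - <<'E'
from h import *
p,W=cloud("scene");cv2.imwrite("pics/s1.png",cv2.resize(p[170:350,190:430],None,fx=3,fy=3,interpolation=cv2.INTER_CUBIC))
O=np.array([.6625,-.2335]);a=np.radians(12.9);x=np.array([np.cos(a),np.sin(a)]);y=np.array([-x[1],x[0]])
L=np.stack([(W[...,:2]-O)@x,(W[...,:2]-O)@y],-1);z=W[...,2]
m=(abs(z-.062)<.004)&(abs(L[...,0])<.1)&(L[...,1]>.05)&(L[...,1]<.4);print("plate y max",np.percentile(L[m][:,1],[50,90,95,99]))
m=(abs(L[...,0])<.06)&(abs(z-.098)<.012)&(L[...,1]>.14)&(L[...,1]<.36);print(np.histogram(L[m][:,1],bins=np.arange(.14,.37,.01)))
E
```

```text
plate y max [0.16345819 0.23417898 0.24408802 0.29103033]
(array([ 0,  0,  0,  0,  0,  0,  0,  0,  0,  0,  0,  0,  0,  0,  0, 33, 76,
        6,  0,  0,  0,  0]), array([0.14, 0.15, 0.16, 0.17, 0.18, 0.19, 0.2 , 0.21, 0.22, 0.23, 0.24,
       0.25, 0.26, 0.27, 0.28, 0.29, 0.3 , 0.31, 0.32, 0.33, 0.34, 0.35,
       0.36]))
```

View pics/s1.png

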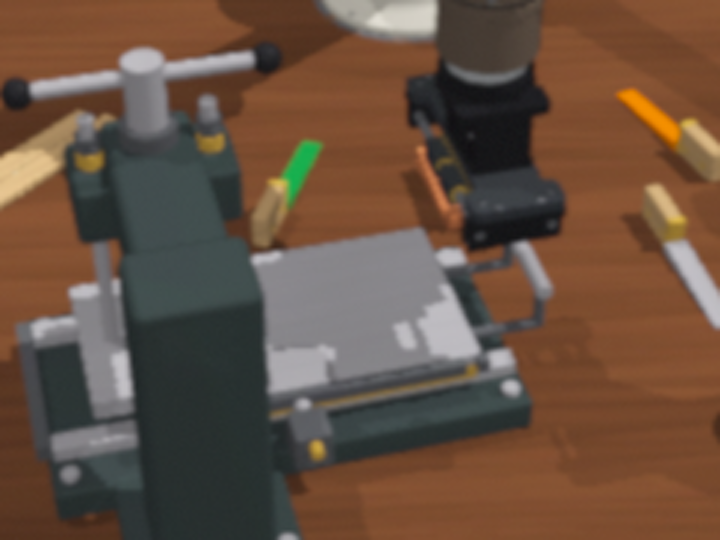

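The fingers are between plate and bar, since the descent lagged the sideways motion. I'll lift, go back out, let it settle, then descend and check.

Request:
play_rows(
  commands="0 0 0.5 0 0 0;0 0 0.5 0 0 0;0 0 0.5 0 0 0;0 0 0.5 0 0 0;0 0 0 0 0 0;0 0 0 0 0 0;0 0 0 0 0 0;-0.149 0.65 0 0 0 0;-0.149 0.65 0 0 0 0;-0.149 0.65 0 0 0 0;-0.149 0.65 0 0 0 0;0 0 0 0 0 0;0 0 0 0 0 0;0 0 -0.5 0 0 0;0 0 -0.5 0 0 0;0 0 -0.5 0 0 0;0 0 -0.5 0 0 0;0 0 0 0 0 0;0 0 0 0 0 0;0 0 0 0 0 0",
)

```text
time_s: 5.3
tcp_pos: [0.587, 0.1018, 0.0843]
ee_rot: [[0.223, -0.975, 0.002], [-0.975, -0.223, 0.0], [-0.0, -0.002, -1.0]]
wrist_force: [-0.1, 0.9, 0.9]
gripper_width: 0.004
gripper_force: 0.0
```

```bash
cat >> h.py <<'E'
O=np.array([.6625,-.2335]);a=np.radians(12.9);px=np.array([np.cos(a),np.sin(a)]);py=np.array([-px[1],px[0]])
def press(W): return np.stack([(W[...,:2]-O)@px,(W[...,:2]-O)@py,W[...,2]],-1)
def barpos():
    for n in("top","scene"):
        _,W=cloud(n);L=press(W);m=(abs(L[...,0])<.06)&(abs(L[...,2]-.099)<.01)&(L[...,1]>.13)&(L[...,1]<.36)
        print(n,m.sum(),np.percentile(L[m],[5,50,95],axis=0).round(4).tolist() if m.any() else None)
E
python3 -c "
from h import *
print(press(r.sense()['tcp_pos']));barpos()
print({k:v for k,v in r.sense().items() if k=='wrist_force'})"
```

```text
[0.00126815 0.34366388 0.08434285]
top 178 [[-0.0457, 0.2976, 0.0963], [-0.0078, 0.3021, 0.1017], [0.0446, 0.3086, 0.1063]]
scene 170 [[-0.0467, 0.2982, 0.0939], [0.0064, 0.3026, 0.1017], [0.049, 0.3098, 0.1059]]
{'wrist_force': array([-0.00745755, -0.22157956, -0.10865871])}
```

Request:
play_rows(
  commands="0.037 -0.1625 0 0 0 0;0.037 -0.1625 0 0 0 0;0.037 -0.1625 0 0 0 0;0.037 -0.1625 0 0 0 0;0.037 -0.1625 0 0 0 0;0.037 -0.1625 0 0 0 0;0 0 0 0 0 0",
)

```text
time_s: 6.1
tcp_pos: [0.593, 0.072, 0.0834]
ee_rot: [[0.222, -0.975, -0.0], [-0.975, -0.222, -0.0], [0.0, 0.0, -1.0]]
wrist_force: [-0.6, 0.5, -1.0]
gripper_width: 0.001
gripper_force: 0.0
```

```bash
python3 -c "
from h import *
print(press(r.sense()['tcp_pos']));barpos()
print(r.sense()['wrist_force'])"
```

```text
[0.00046141 0.31331689 0.0834031 ]
top 54 [[-0.0272, 0.2983, 0.095], [-0.0167, 0.304, 0.1022], [-0.007, 0.3104, 0.1061]]
scene 165 [[-0.0439, 0.2976, 0.0956], [0.0063, 0.3025, 0.1018], [0.0487, 0.31, 0.1056]]
[-0.220645    0.46950792  0.39014117]
```

```bash
python3 -c "
from h import *
p,W=cloud('wrist');L=press(W);cv2.imwrite('pics/w1.png',p)
m=(abs(L[...,1]-.31)<.04)&(abs(L[...,0])<.06)&(L[...,2]>.07)
v,u=np.nonzero(m);print(m.sum(),u.min(),u.max(),v.min(),v.max(),np.nanmin(L[...,2]))
"
```

```text
105000 0 639 243 479 -0.002959783201100669
```

View pics/w1.png

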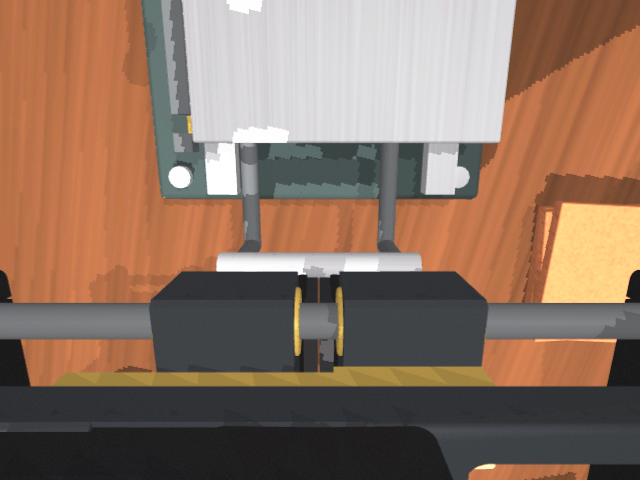

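The wrist view shows the bar at (320,264), with the finger pads just touching its loading side at (320,278), centred between the struts. Continuing gently.

Request:
play_rows(
  commands="0.037 -0.1625 0 0 0 0;0.037 -0.1625 0 0 0 0;0.037 -0.1625 0 0 0 0;0.037 -0.1625 0 0 0 0",
)

```text
time_s: 6.65
tcp_pos: [0.5974, 0.0528, 0.0834]
ee_rot: [[0.223, -0.975, -0.0], [-0.975, -0.223, 0.0], [-0.0, 0.0, -1.0]]
wrist_force: [0.6, -0.2, -0.2]
gripper_width: 0.003
gripper_force: 0.0
```

```bash
python3 -c "
from h import *
print(press(r.sense()['tcp_pos']));barpos()
print(r.sense()['wrist_force'])"
```

```text
[0.00048695 0.29358156 0.08343812]
top 55 [[-0.0274, 0.2983, 0.0969], [-0.0169, 0.3042, 0.1017], [-0.0068, 0.3104, 0.1059]]
scene 111 [[-0.0074, 0.2977, 0.0932], [0.0253, 0.3025, 0.1018], [0.0497, 0.31, 0.106]]
[-0.89245339 -0.18781115  0.02074705]
```

```bash
python3 -c "
from h import *
p,W=cloud('wrist');L=press(W);cv2.imwrite('pics/w2.png',p)
for v in range(225,370,8): print(v,[ (L[v,u].round(3).tolist()) for u in (309,319,330)])
"
```

```text
225 [[0.006, 0.278, 0.029], [-0.0, 0.278, 0.031], [-0.008, 0.278, 0.03]]
233 [[0.007, 0.291, -0.001], [-0.0, 0.291, -0.001], [-0.009, 0.29, -0.0]]
241 [[0.007, 0.296, 0.002], [-0.0, 0.296, 0.001], [-0.009, 0.296, 0.002]]
249 [[0.007, 0.303, -0.001], [-0.0, 0.303, 0.0], [-0.009, 0.303, 0.001]]
257 [[0.007, 0.309, 0.001], [-0.0, 0.309, -0.001], [-0.009, 0.309, 0.001]]
265 [[0.007, 0.315, 0.0], [-0.0, 0.316, -0.0], [-0.009, 0.315, 0.001]]
273 [[0.007, 0.322, -0.001], [-0.0, 0.322, -0.0], [-0.009, 0.322, 0.001]]
281 [[0.004, 0.284, 0.121], [-0.0, 0.328, 0.0], [-0.005, 0.283, 0.123]]
289 [[0.004, 0.284, 0.132], [-0.0, 0.289, 0.118], [-0.005, 0.284, 0.131]]
297 [[0.004, 0.284, 0.139], [-0.0, 0.293, 0.118], [-0.004, 0.284, 0.14]]
305 [[0.002, 0.261, 0.201], [0.0, 0.26, 0.201], [-0.002, 0.26, 0.201]]
313 [[0.002, 0.261, 0.204], [0.0, 0.261, 0.203], [-0.002, 0.261, 0.204]]
321 [[0.002, 0.263, 0.204], [0.0, 0.263, 0.204], [-0.002, 0.263, 0.204]]
329 [[0.002, 0.264, 0.205], [0.0, 0.264, 0.205], [-0.002, 0.264, 0.205]]
337 [[nan, nan, nan], [0.0, 0.267, 0.204], [-0.002, 0.267, 0.204]]
345 [[0.003, 0.29, 0.167], [-0.0, 0.383, 0.001], [-0.004, 0.289, 0.167]]
353 [[0.003, 0.293, 0.166], [-0.0, 0.39, 0.001], [-0.004, 0.293, 0.166]]
361 [[0.003, 0.296, 0.167], [-0.0, 0.397, 0.001], [-0.004, 0.296, 0.166]]
369 [[0.003, 0.299, 0.166], [-0.0, 0.405, 0.001], [-0.004, 0.299, 0.165]]
```

View pics/w2.png

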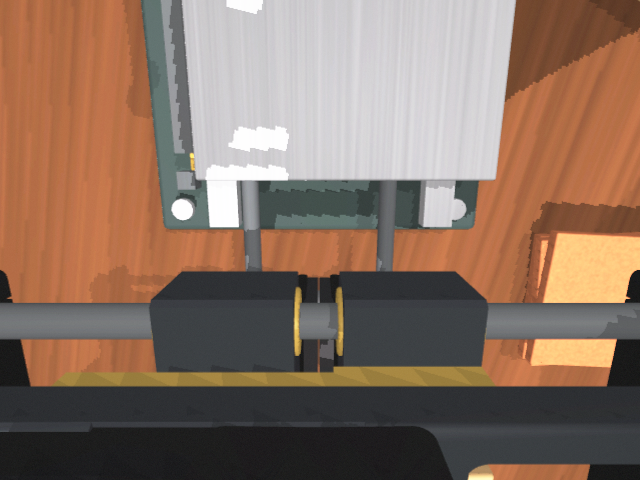

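This wrist view explains it. The fingertips end at z≈0.118 (pixel (319,285)) while the reported TCP z is 0.083, so the real tips sit about 35 mm above the reported TCP and passed over the bar. I'll back out, go 33 mm lower and push.

Request:
play_rows(
  commands="-0.108 0.472 0 0 0 0;-0.108 0.472 0 0 0 0;-0.108 0.472 0 0 0 0;-0.074 0.325 0 0 0 0;0 0 0 0 0 0;0 0 -0.37 0 0 0;0 0 -0.37 0 0 0;0 0 -0.37 0 0 0;0 0 0 0 0 0;0.037 -0.1625 0 0 0 0;0.037 -0.1625 0 0 0 0;0.037 -0.1625 0 0 0 0;0.037 -0.1625 0 0 0 0;0.037 -0.1625 0 0 0 0;0.037 -0.1625 0 0 0 0;0.037 -0.1625 0 0 0 0;0.037 -0.1625 0 0 0 0;0 0 0 0 0 0",
)

```text
time_s: 8.6
tcp_pos: [0.5945, 0.0664, 0.0505]
ee_rot: [[0.223, -0.975, 0.001], [-0.975, -0.223, 0.0], [-0.0, -0.001, -1.0]]
wrist_force: [-0.6, 0.4, -0.1]
gripper_width: 0.008
gripper_force: 0.0
```

```bash
python3 -c "
from h import *
print(press(r.sense()['tcp_pos']));barpos()
print(r.sense()['wrist_force'])
p,W=cloud('wrist');L=press(W)
for v in range(240,300,6): print(v,[ (L[v,u].round(3).tolist()) for u in (309,319,330)])
"
```

```text
[0.00064924 0.30748089 0.05046272]
top 29 [[-0.0372, 0.2877, 0.0973], [-0.0268, 0.2907, 0.1021], [-0.0168, 0.2938, 0.1059]]
scene 185 [[-0.0445, 0.2807, 0.0957], [0.0045, 0.2863, 0.1016], [0.0476, 0.2968, 0.1062]]
[ 0.16430751  0.1074713  -0.92342195]
240 [[0.006, 0.301, 0.001], [-0.0, 0.301, 0.001], [-0.007, 0.302, -0.0]]
246 [[0.007, 0.306, 0.0], [-0.0, 0.305, 0.001], [-0.007, 0.305, 0.001]]
252 [[0.004, 0.282, 0.098], [0.0, 0.282, 0.098], [-0.004, 0.282, 0.099]]
258 [[0.004, 0.284, 0.101], [0.0, 0.284, 0.101], [-0.004, 0.283, 0.102]]
264 [[0.004, 0.286, 0.103], [0.0, 0.286, 0.103], [-0.004, 0.286, 0.102]]
270 [[0.004, 0.288, 0.104], [-0.0, 0.288, 0.103], [-0.004, 0.288, 0.103]]
276 [[0.004, 0.29, 0.103], [-0.0, 0.29, 0.103], [-0.004, 0.29, 0.103]]
282 [[0.004, 0.294, 0.1], [-0.0, 0.294, 0.101], [-0.004, 0.294, 0.101]]
288 [[0.004, 0.298, 0.098], [-0.0, 0.303, 0.084], [-0.005, 0.298, 0.097]]
294 [[0.004, 0.298, 0.104], [-0.0, 0.306, 0.084], [-0.004, 0.298, 0.104]]
```

The bar now moves with the fingers (0.290, contact offset about 17 mm). About 130 mm to go: 120 quick, then slowly.

Request:
play_rows(
  commands="0.0744 -0.325 0 0 0 0;0.0744 -0.325 0 0 0 0;0.0744 -0.325 0 0 0 0;0.0744 -0.325 0 0 0 0;0.0744 -0.325 0 0 0 0;0.0744 -0.325 0 0 0 0;0.0744 -0.325 0 0 0 0;0.0744 -0.325 0 0 0 0;0.0744 -0.325 0 0 0 0;0.0744 -0.325 0 0 0 0;0.0744 -0.325 0 0 0 0;0.037 -0.1625 0 0 0 0;0.015 -0.065 0 0 0 0;0.015 -0.065 0 0 0 0;0.015 -0.065 0 0 0 0;0 0 0 0 0 0",
)

```text
time_s: 10.35
tcp_pos: [0.6213, -0.0517, 0.0501]
ee_rot: [[0.224, -0.975, -0.0], [-0.975, -0.224, -0.0], [0.0, 0.0, -1.0]]
wrist_force: [-0.8, 1.2, 0.1]
gripper_width: 0.007
gripper_force: 0.9
```

```bash
cat >> h.py <<'E'
def plate(n="wrist"):
    # platen/plate edges etc
    p,W=cloud(n);L=press(W);return p,L
E
python3 -c "
from h import *
print(press(r.sense()['tcp_pos']));barpos()
print(r.sense()['wrist_force'])
p,L=plate()
c=L[230:300,319];print(c[(c[:,2]>.08)&(c[:,2]<.12)][::4].round(4).tolist())
"
```

```text
[0.00040331 0.18646323 0.0501458 ]
top 54 [[-0.0375, 0.1612, 0.0963], [-0.0272, 0.1678, 0.102], [-0.0172, 0.1736, 0.1068]]
scene 126 [[-0.0364, 0.1614, 0.0959], [0.0072, 0.1649, 0.1016], [0.0498, 0.1724, 0.1055]]
[-0.5348383   1.20546104  0.77117114]
[[-0.0001, 0.1615, 0.0965], [-0.0001, 0.1624, 0.0991], [-0.0001, 0.1633, 0.1016], [-0.0001, 0.165, 0.1015], [-0.0001, 0.1661, 0.1035], [-0.0001, 0.1679, 0.1029], [-0.0001, 0.1694, 0.1033], [-0.0001, 0.1718, 0.1014], [-0.0001, 0.1735, 0.1014], [-0.0001, 0.1829, 0.0841], [-0.0001, 0.1846, 0.0846], [-0.0001, 0.1861, 0.0857]]
```

Request:
play_rows(
  commands="0.015 -0.065 0 0 0 0;0.015 -0.065 0 0 0 0;0.015 -0.065 0 0 0 0;0.0075 -0.0325 0 0 0 0;0 0 0 0 0 0",
)

```text
time_s: 11.0
tcp_pos: [0.623, -0.0588, 0.0501]
ee_rot: [[0.223, -0.975, 0.0], [-0.975, -0.223, -0.0], [0.0, -0.0, -1.0]]
wrist_force: [-0.7, -0.4, 0.9]
gripper_width: 0.004
gripper_force: 0.2
```

```bash
cat >> h.py <<'E'
def bw():
    p,L=plate();c=L[230:300,319];print(press(r.sense()['tcp_pos']).round(4),r.sense()['wrist_force'].round(2),c[(c[:,2]>.088)&(c[:,2]<.12)][:,1][[0,-1]].round(4))
E
python3 -c "
from h import *
bw()"
```

```text
[0.0005 0.1791 0.0501] [0.46 0.29 0.31] [0.1543 0.167 ]
```

Request:
play_rows(
  commands="0.0075 -0.0325 0 0 0 0;0 0 0 0 0 0",
)

```text
time_s: 11.25
tcp_pos: [0.623, -0.059, 0.0501]
ee_rot: [[0.223, -0.975, -0.0], [-0.975, -0.223, 0.0], [-0.0, -0.0, -1.0]]
wrist_force: [-0.7, 2.1, -0.1]
gripper_width: 0.006
gripper_force: 1.4
```

```bash
python3 -c "
from h import *
bw()"
```

```text
[0.0005 0.1789 0.0501] [-1.69  2.22  0.67] [0.1548 0.1671]
```

Request:
play_rows(
  commands="0.0075 -0.0325 0 0 0 0;0 0 0 0 0 0",
)

```text
time_s: 11.5
tcp_pos: [0.6231, -0.0593, 0.0501]
ee_rot: [[0.223, -0.975, -0.0], [-0.975, -0.223, 0.001], [-0.001, 0.0, -1.0]]
wrist_force: [-1.4, 6.0, 1.0]
gripper_width: 0.006
gripper_force: 2.9
```

```bash
python3 -c "
from h import *
bw()"
```

```text
[0.0005 0.1786 0.0501] [-1.36  5.61  0.73] [0.154  0.1661]
```

Force climbs to about 6 N without motion while the bar sits at about 0.160, so the plate is in the detent. Now back off, lift, travel over the gauge and open.

Request:
play_rows(
  commands="-0.112 0.4875 0 0 0 0;-0.112 0.4875 0 0 0 0;0 0 0.8 0 0 0;0 0 0.8 0 0 0;0 0 0.8 0 0 0;0 0 0.8 0 0 0;0 0 0 0 0 0",
)

```text
time_s: 12.25
tcp_pos: [0.619, -0.0302, 0.1504]
ee_rot: [[0.225, -0.974, 0.008], [-0.974, -0.225, -0.0], [0.002, -0.008, -1.0]]
wrist_force: [-0.5, -0.4, 1.0]
gripper_width: 0.006
gripper_force: 0.0
```

Request:
play_rows(
  commands="-0.31 0.452 0 0 0 -0.569;-0.31 0.452 0 0 0 -0.569;-0.31 0.452 0 0 0 -0.569;-0.31 0.452 0 0 0 -0.569;-0.31 0.452 0 0 0 -0.569;-0.31 0.452 0 0 0 -0.569;-0.31 0.452 0 0 0 -0.569;-0.31 0.452 0 0 0 -0.569;-0.31 0.452 0 0 0 -0.569;-0.31 0.452 0 0 0 -0.569;-0.31 0.452 0 0 0 -0.569;-0.31 0.452 0 0 0 -0.569;-0.31 0.452 0 0 0 -0.569;-0.31 0.452 0 0 0 -0.569;-0.31 0.452 0 0 0 -0.569;-0.31 0.452 0 0 0 -0.569;-0.31 0.452 0 0 0 -0.569;-0.31 0.452 0 0 0 -0.569;0 0 0 0 0 0;0 0 0 0 0 0",
  grip=50,
)

```text
time_s: 14.25
tcp_pos: [0.4487, 0.2131, 0.1457]
ee_rot: [[-0.966, -0.259, -0.001], [-0.259, 0.966, -0.001], [0.001, -0.001, -1.0]]
wrist_force: [-0.4, -0.3, 0.6]
gripper_width: 0.578
gripper_force: 0.0
```

```bash
python3 - <<'E'
from h import *
s=r.sense();print(s["tcp_pos"],s["ee_rot"].round(3).tolist(),s["joints"],s["gripper_width"])
p,W=cloud("wrist");cv2.imwrite("pics/w3.png",p)
z=W[...,2];m=(z>.026)&(z<.042)&(abs(W[...,0]-.45)<.06)&(abs(W[...,1]-.214)<.04)
P=W[m];print(len(P),np.median(P,0),cv2.minAreaRect(P[:,:2].astype(np.float32)))
p,W=cloud("top");L=press(W);m=(abs(L[...,2]-.099)<.01)&(abs(L[...,0])<.06)&(L[...,1]>.13)&(L[...,1]<.2);print("bar",cv2.minAreaRect(L[m][:,:2].astype(np.float32)))
E
```

```text
[0.44866328 0.21312674 0.14570458] [[-0.966, -0.259, -0.001], [-0.259, 0.966, -0.001], [0.001, -0.001, -1.0]] [ 4.41831113e+01  1.18114976e+01 -2.08929918e+01  1.21998979e-02
 -5.73456378e+01 -1.19154614e+02] 0.5778488395749553
1401 [0.44739112 0.21571726 0.0339969 ] ((0.44876331090927124, 0.21603365242481232), (0.060376543551683426, 0.016134707257151604), 13.848139762878418)
bar ((0.0002662241458892822, 0.15975384414196014), (0.013892555609345436, 0.1005258709192276), 89.97309112548828)
```

View pics/w3.png

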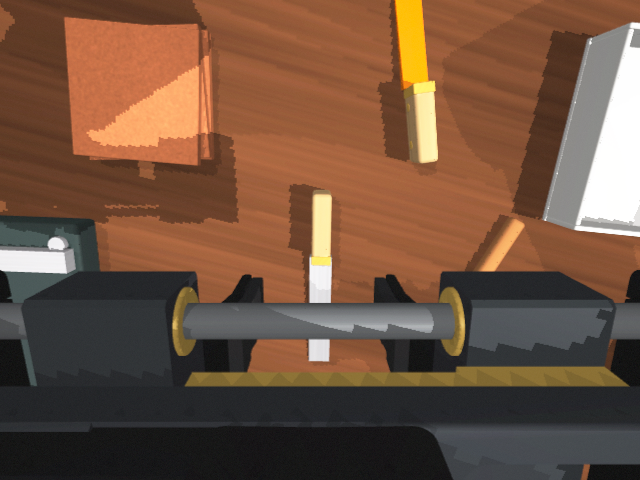

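The wrist view shows the gauge's wooden handle at (320,222) centred between the open fingers, with the blade under the rail and away from the knife. The bar reads 0.1598, so the plate is in its detent. Descending.

Request:
play_rows(
  commands="0 0.067 0 0 0 -0.11;0 0 -0.8 0 0 0;0 0 -0.8 0 0 0;0 0 -0.8 0 0 0;0 0 -0.8 0 0 0;0 0 -0.8 0 0 0;0 0 -0.6 0 0 0;0 0 0 0 0 0;0 0 0 0 0 0",
)

```text
time_s: 15.25
tcp_pos: [0.4497, 0.215, 0.0083]
ee_rot: [[-0.971, -0.241, 0.0], [-0.241, 0.971, -0.0], [-0.0, -0.0, -1.0]]
wrist_force: [0.3, 0.4, 0.7]
gripper_width: 0.572
gripper_force: 0.0
```

```bash
python3 - <<'E'
from h import *
s=r.sense();print(s["tcp_pos"],s["wrist_force"])
p,W=cloud("wrist");z=W[...,2]
# finger tips: points around columns of fingers, low z in rows 270-300
for u in (250,258,380,388): print(u,[(v,W[v,u].round(3).tolist()) for v in range(262,312,6)])
m=(z>.026)&(z<.042)&(abs(W[...,0]-.45)<.06)&(abs(W[...,1]-.214)<.02);P=W[m];print(len(P),np.median(P,0),cv2.minAreaRect(P[:,:2].astype(np.float32)))
E
```

```text
[0.44968262 0.2149933  0.00830816] [0.30750721 0.40201329 0.71803222]
250 [(262, [0.455, 0.177, 0.0]), (268, [0.459, 0.178, -0.0]), (274, [0.462, 0.179, 0.001]), (280, [0.446, 0.184, 0.048]), (286, [0.447, 0.185, 0.052]), (292, [0.447, 0.186, 0.06]), (298, [0.446, 0.187, 0.066]), (304, [0.421, 0.192, 0.125]), (310, [0.421, 0.193, 0.128])]
258 [(262, [0.454, 0.182, -0.0]), (268, [0.457, 0.182, 0.0]), (274, [0.461, 0.183, 0.0]), (280, [0.446, 0.187, 0.046]), (286, [0.446, 0.188, 0.054]), (292, [0.447, 0.189, 0.057]), (298, [0.45, 0.19, 0.057]), (304, [0.42, 0.194, 0.127]), (310, [0.421, 0.195, 0.128])]
380 [(262, [0.438, 0.248, -0.0]), (268, [0.441, 0.249, 0.001]), (274, [0.444, 0.25, 0.0]), (280, [0.433, 0.239, 0.046]), (286, [0.434, 0.238, 0.053]), (292, [0.434, 0.237, 0.06]), (298, [0.437, 0.238, 0.06]), (304, [0.414, 0.22, 0.126]), (310, [0.415, 0.22, 0.128])]
388 [(262, [0.437, 0.252, -0.0]), (268, [0.44, 0.253, 0.001]), (274, [0.443, 0.254, 0.0]), (280, [0.431, 0.241, 0.05]), (286, [0.433, 0.241, 0.053]), (292, [0.434, 0.24, 0.059]), (298, [0.434, 0.239, 0.066]), (304, [0.414, 0.222, 0.125]), (310, [0.414, 0.222, 0.128])]
2835 [0.43763606 0.21320953 0.0339568 ] ((0.4484880864620209, 0.21576303243637085), (0.0605628527700901, 0.016270294785499573), 14.445531845092773)
```

Offset of about 35 mm confirmed (tips at about 0.044). Going down 38 mm, gently, then gripping.

Request:
play_rows(
  commands="0 0 -0.3 0 0 0;0 0 -0.3 0 0 0;0 0 -0.3 0 0 0;0 0 -0.2 0 0 0;0 0 -0.1 0 0 0;0 0 -0.07 0 0 0;0 0 0 0 0 0",
)

```text
time_s: 16.0
tcp_pos: [0.4491, 0.215, -0.0302]
ee_rot: [[-0.971, -0.241, -0.0], [-0.241, 0.971, -0.0], [0.0, -0.0, -1.0]]
wrist_force: [0.2, 0.3, 0.9]
gripper_width: 0.574
gripper_force: 0.0
```

Request:
play_rows(
  commands="0 0 0 0 0 0;0 0 0 0 0 0;0 0 0 0 0 0;0 0 0 0 0 0;0 0 0 0 0 0;0 0 0 0 0 0;0 0 0 0 0 0;0 0 0 0 0 0",
  grip=0,
)

```text
time_s: 16.8
tcp_pos: [0.4493, 0.2151, -0.0298]
ee_rot: [[-0.971, -0.241, 0.0], [-0.241, 0.971, 0.0], [-0.0, 0.0, -1.0]]
wrist_force: [-0.4, -0.1, 0.6]
gripper_width: 0.182
gripper_force: 30.0
```

Gripped on the handle (15.8 mm, 30 N). Lift, then carry to the front of the press.

Request:
play_rows(
  commands="0 0 0.3 0 0 0;0 0 0.6 0 0 0;0 0 0.93 0 0 0;0 0 0.93 0 0 0;0 0 0.93 0 0 0;0 0 0.93 0 0 0;0 0 0 0 0 0;0 0 0 0 0 0",
)

```text
time_s: 17.6
tcp_pos: [0.4488, 0.215, 0.1091]
ee_rot: [[-0.971, -0.241, 0.0], [-0.241, 0.971, 0.001], [-0.001, 0.001, -1.0]]
wrist_force: [-0.1, -0.4, -1.4]
gripper_width: 0.175
gripper_force: 30.0
```

Request:
play_rows(
  commands="-0.0565 -0.934 0 0 0 -0.0067;-0.0565 -0.934 0 0 0 -0.0067;-0.0565 -0.934 0 0 0 -0.0067;-0.0565 -0.934 0 0 0 -0.0067;-0.0565 -0.934 0 0 0 -0.0067;-0.0565 -0.934 0 0 0 -0.0067;-0.0565 -0.934 0 0 0 -0.0067;-0.0565 -0.934 0 0 0 -0.0067;-0.0565 -0.934 0 0 0 -0.0067;-0.0565 -0.934 0 0 0 -0.0067;-0.0565 -0.934 0 0 0 -0.0067;-0.0565 -0.934 0 0 0 -0.0067;-0.0565 -0.934 0 0 0 -0.0067;-0.0565 -0.934 0 0 0 -0.0067;-0.0565 -0.934 0 0 0 -0.0067;-0.0565 -0.934 0 0 0 -0.0067;-0.0565 -0.934 0 0 0 -0.0067;-0.0565 -0.934 0 0 0 -0.0067;0 0 0 0 0 0;0 0 0 0 0 0",
)

```text
time_s: 19.6
tcp_pos: [0.4173, -0.2891, 0.107]
ee_rot: [[-0.975, -0.222, -0.003], [-0.222, 0.975, 0.002], [0.003, 0.002, -1.0]]
wrist_force: [-0.5, 0.5, -1.6]
gripper_width: 0.182
gripper_force: 30.0
```

```bash
cat >> h.py <<'E'
def look(f):
    s=r.sense();print("tcp",press(s["tcp_pos"]).round(4),"yaw",np.degrees(np.arctan2(-s["ee_rot"][1,0],-s["ee_rot"][0,0])).round(2),"F",s["wrist_force"].round(2))
    p,W=cloud("top");L=press(W);cv2.imwrite(f,p)
    return p,L
E
python3 - <<'E'
from h import *
p,L=look("pics/t2.png")
z=L[...,2]
def rect(n,m): print(n,m.sum(),cv2.minAreaRect(L[m][:,:2].astype(np.float32)) if m.sum()>4 else 0,np.median(L[m],0))
g=(L[...,0]<-.105)&(L[...,0]>-.24)&(abs(L[...,1])<.05)&(z>.12)&(z<.165);rect("blade",g)
rect("platen",(abs(L[...,0])<.1)&(abs(L[...,1])<.1)&(abs(z-.086)<.005))
rect("lip",(abs(L[...,0]+.085)<.025)&(abs(L[...,1])<.1)&(abs(z-.062)<.004))
cv2.imwrite("pics/t2c.png",cv2.resize(p[120:300,330:520],None,fx=3,fy=3))
E
```

```text
tcp [-0.2515  0.0005  0.107 ] yaw 12.8 F [-0.48  0.49 -1.62]
blade 0 0 [nan nan nan]
platen 1444 ((-0.005901754833757877, 0.004050038754940033), (0.18796928226947784, 0.0976242944598198), 60.57975387573242) [-0.02293138  0.00683491  0.086304  ]
lip 269 ((-0.08235785365104675, -0.0644012838602066), (0.03876900672912598, 0.07405100762844086), 5.463926315307617) [-0.07879691 -0.07567284  0.06222957]
  return _methods._mean(a, axis=axis, dtype=dtype,
  ret = um.true_divide(
```

View pics/t2c.png

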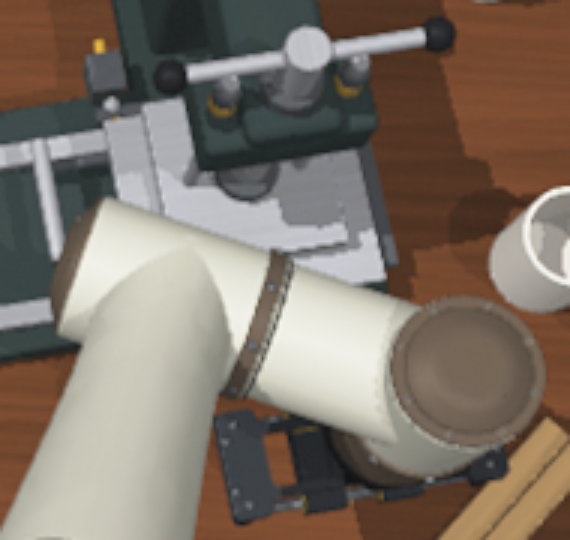

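The top view shows the forearm covering the gauge; the gripper is at (370,460) in the crop, in front of the press middle. I'll rely on kinematics and force: lower in front of the plate, bring the tip over the lip, and try for a check with the scene camera.

Request:
play_rows(
  commands="0 0 -0.5 0 0 0;0 0 -0.75 0 0 0;0 0 -0.75 0 0 0;0 0 -0.36 0 0 0;0 0 0 0 0 0;0 0 0 0 0 0",
)

```text
time_s: 20.25
tcp_pos: [0.4193, -0.2891, 0.0384]
ee_rot: [[-0.974, -0.224, 0.001], [-0.224, 0.974, -0.0], [-0.0, -0.001, -1.0]]
wrist_force: [-0.1, -0.4, -0.8]
gripper_width: 0.181
gripper_force: 30.0
```

```bash
python3 - <<'E'
from h import *
s=r.sense();print("tcp",press(s["tcp_pos"]).round(4),s["wrist_force"].round(2))
for n in("scene","top"):
    p,W=cloud(n);L=press(W);z=L[...,2]
    m=(L[...,0]<-.104)&(L[...,0]>-.21)&(abs(L[...,1])<.03)&(z>.05)&(z<.09)
    print(n,m.sum(),cv2.minAreaRect(L[m][:,:2].astype(np.float32)) if m.sum()>4 else 0,np.percentile(L[m],[5,50,95],axis=0).round(4).tolist() if m.any() else 0)
cv2.imwrite("pics/s2.png",cv2.resize(cams.capture("scene")[0][150:350,150:400],None,fx=3,fy=3))
E
```

```text
tcp [-2.495e-01  1.000e-04  3.840e-02] [-0.06 -0.42 -0.8 ]
scene 0 0 0
top 0 0 0
```

Request:
play_rows(
  commands="0.3 0.07 0 0 0 0;0.3 0.07 0 0 0 0;0.3 0.07 0 0 0 0;0 0 0 0 0 0;0 0 -0.06 0 0 0;0 0 -0.06 0 0 0;0 0 0 0 0 0;0 0 0 0 0 0",
)

```text
time_s: 21.2
tcp_pos: [0.4453, -0.283, 0.0341]
ee_rot: [[-0.975, -0.223, -0.0], [-0.223, 0.975, 0.0], [0.0, 0.0, -1.0]]
wrist_force: [0.4, -0.3, -0.8]
gripper_width: 0.183
gripper_force: 30.0
```

Request:
play_rows(
  commands="0 0 -0.033 0 0 0;0 0 0 0 0 0;0 0 0 0 0 0",
)

```text
time_s: 21.5
tcp_pos: [0.4456, -0.283, 0.0333]
ee_rot: [[-0.975, -0.223, 0.0], [-0.223, 0.975, -0.0], [-0.0, -0.0, -1.0]]
wrist_force: [-0.5, -0.3, -1.3]
gripper_width: 0.183
gripper_force: 30.0
```

Request:
play_rows(
  commands="0 0 -0.033 0 0 0;0 0 0 0 0 0;0 0 0 0 0 0",
)

```text
time_s: 21.8
tcp_pos: [0.4457, -0.283, 0.0323]
ee_rot: [[-0.975, -0.223, 0.0], [-0.223, 0.975, -0.0], [-0.0, -0.0, -1.0]]
wrist_force: [0.0, -0.0, -2.0]
gripper_width: 0.18
gripper_force: 30.0
```

Request:
play_rows(
  commands="0 0 -0.02 0 0 0;0 0 0 0 0 0;0 0 0 0 0 0",
)

```text
time_s: 22.1
tcp_pos: [0.4458, -0.2831, 0.0318]
ee_rot: [[-0.975, -0.223, 0.0], [-0.223, 0.975, -0.0], [-0.0, -0.0, -1.0]]
wrist_force: [-0.8, 0.9, 0.5]
gripper_width: 0.181
gripper_force: 30.0
```

Request:
play_rows(
  commands="0 0 -0.02 0 0 0;0 0 0 0 0 0;0 0 0 0 0 0",
)

```text
time_s: 22.4
tcp_pos: [0.4458, -0.2831, 0.0313]
ee_rot: [[-0.975, -0.223, 0.0], [-0.223, 0.975, -0.0], [-0.0, -0.0, -1.0]]
wrist_force: [-1.8, -1.0, 3.0]
gripper_width: 0.179
gripper_force: 30.0
```

Request:
play_rows(
  commands="0 0 -0.02 0 0 0;0 0 0 0 0 0;0 0 0 0 0 0",
)

```text
time_s: 22.7
tcp_pos: [0.4457, -0.283, 0.0305]
ee_rot: [[-0.975, -0.223, 0.0], [-0.223, 0.975, -0.0], [-0.0, -0.0, -1.0]]
wrist_force: [-1.3, -0.3, 1.9]
gripper_width: 0.182
gripper_force: 30.0
```

Contact with the plate at tcp z≈0.0318 (expected 0.0322), so the blade lies on the lip. Ease slightly and slide in.

Request:
play_rows(
  commands="0 0 0.015 0 0 0;0.1625 0.0372 0 0 0 0;0.1625 0.0372 0 0 0 0;0.1625 0.0372 0 0 0 0;0 0 0 0 0 0",
)

```text
time_s: 23.2
tcp_pos: [0.4618, -0.2796, 0.031]
ee_rot: [[-0.975, -0.224, 0.002], [-0.224, 0.975, -0.0], [-0.001, -0.001, -1.0]]
wrist_force: [0.4, 0.8, 0.7]
gripper_width: 0.186
gripper_force: 30.0
```

Request:
play_rows(
  commands="0.1625 0.0372 0 0 0 0;0.1625 0.0372 0 0 0 0;0.1625 0.0372 0 0 0 0;0 0 0 0 0 0",
)

```text
time_s: 23.6
tcp_pos: [0.4762, -0.2762, 0.031]
ee_rot: [[-0.975, -0.224, 0.002], [-0.224, 0.975, -0.0], [-0.001, -0.001, -1.0]]
wrist_force: [0.6, -0.2, 1.6]
gripper_width: 0.182
gripper_force: 30.0
```

Request:
play_rows(
  commands="0.1625 0.0372 0 0 0 0;0.1625 0.0372 0 0 0 0;0.1 0.023 0 0 0 0;0 0 0 0 0 0;0 0 0 0 0 0",
)

```text
time_s: 24.1
tcp_pos: [0.4886, -0.2734, 0.0311]
ee_rot: [[-0.975, -0.224, 0.002], [-0.224, 0.975, -0.0], [-0.002, -0.001, -1.0]]
wrist_force: [0.1, 0.0, 1.8]
gripper_width: 0.183
gripper_force: 30.0
```

Request:
play_rows(
  commands="0.1 0.023 0 0 0 0;0.1 0.023 0 0 0 0;0.1 0.023 0 0 0 0;0 0 0 0 0 0;0 0 0 0 0 0",
)

```text
time_s: 24.6
tcp_pos: [0.4972, -0.2713, 0.031]
ee_rot: [[-0.975, -0.223, 0.001], [-0.223, 0.975, -0.0], [-0.001, -0.0, -1.0]]
wrist_force: [-0.5, 0.5, 3.7]
gripper_width: 0.183
gripper_force: 30.0
```

Request:
play_rows(
  commands="0.065 0.015 0 0 0 0;0.065 0.015 0 0 0 0;0 0 0 0 0 0;0 0 0 0 0 0",
)

```text
time_s: 25.0
tcp_pos: [0.5008, -0.2704, 0.031]
ee_rot: [[-0.975, -0.223, 0.0], [-0.223, 0.975, -0.0], [-0.0, -0.0, -1.0]]
wrist_force: [-2.1, 0.1, 5.8]
gripper_width: 0.183
gripper_force: 30.0
```

Request:
play_rows(
  commands="0.065 0.015 0 0 0 0;0.065 0.015 0 0 0 0;0 0 0 0 0 0;0 0 0 0 0 0",
)

```text
time_s: 25.4
tcp_pos: [0.5046, -0.2695, 0.031]
ee_rot: [[-0.975, -0.223, 0.0], [-0.223, 0.975, -0.0], [-0.0, -0.0, -1.0]]
wrist_force: [-2.6, -0.9, 4.8]
gripper_width: 0.184
gripper_force: 30.0
```

Request:
play_rows(
  commands="0.065 0.015 0 0 0 0;0 0 0 0 0 0;0 0 0 0 0 0",
)

```text
time_s: 25.7
tcp_pos: [0.5064, -0.2691, 0.031]
ee_rot: [[-0.975, -0.223, -0.0], [-0.223, 0.975, -0.0], [0.0, -0.0, -1.0]]
wrist_force: [-2.1, -0.6, 6.0]
gripper_width: 0.181
gripper_force: 30.0
```

Request:
play_rows(
  commands="0.065 0.015 0 0 0 0;0 0 0 0 0 0;0 0 0 0 0 0",
)

```text
time_s: 26.0
tcp_pos: [0.5084, -0.2686, 0.031]
ee_rot: [[-0.975, -0.223, -0.0], [-0.223, 0.975, -0.0], [0.0, -0.0, -1.0]]
wrist_force: [-2.5, 0.1, 4.7]
gripper_width: 0.185
gripper_force: 30.0
```

Request:
play_rows(
  commands="0.065 0.015 0 0 0 0;0 0 0 0 0 0;0 0 0 0 0 0",
)

```text
time_s: 26.3
tcp_pos: [0.5101, -0.2682, 0.0311]
ee_rot: [[-0.975, -0.223, -0.001], [-0.223, 0.975, -0.0], [0.001, 0.0, -1.0]]
wrist_force: [-3.4, -0.8, 6.2]
gripper_width: 0.185
gripper_force: 30.0
```

Request:
play_rows(
  commands="0.065 0.015 0 0 0 0;0 0 0 0 0 0;0 0 0 0 0 0",
)

```text
time_s: 26.6
tcp_pos: [0.5108, -0.2679, 0.031]
ee_rot: [[-0.975, -0.223, -0.003], [-0.223, 0.975, 0.0], [0.003, 0.001, -1.0]]
wrist_force: [-4.8, -1.4, 7.6]
gripper_width: 0.182
gripper_force: 30.0
```

Request:
play_rows(
  commands="0.065 0.015 0 0 0 0;0 0 0 0 0 0;0 0 0 0 0 0",
)

```text
time_s: 26.9
tcp_pos: [0.5108, -0.2676, 0.0309]
ee_rot: [[-0.975, -0.223, -0.007], [-0.223, 0.975, 0.001], [0.007, 0.002, -1.0]]
wrist_force: [-8.5, -2.4, 8.8]
gripper_width: 0.185
gripper_force: 30.0
```

Request:
play_rows(
  commands="0.065 0.015 0 0 0 0;0 0 0 0 0 0;0 0 0 0 0 0",
)

```text
time_s: 27.2
tcp_pos: [0.5107, -0.2674, 0.0307]
ee_rot: [[-0.975, -0.222, -0.011], [-0.222, 0.975, 0.001], [0.01, 0.003, -1.0]]
wrist_force: [-12.0, -2.5, 11.2]
gripper_width: 0.177
gripper_force: 30.0
```

Now it bears: at 54 mm in (gap about 6 mm) the tool stops and drag rises to about 12 N. That's snug enough, so I ease back a little.

Request:
play_rows(
  commands="-0.065 -0.015 0 0 0 0;0 0 0 0 0 0;0 0 0 0 0 0;0 0 0 0 0 0",
)

```text
time_s: 27.6
tcp_pos: [0.5109, -0.2675, 0.0307]
ee_rot: [[-0.975, -0.223, -0.007], [-0.223, 0.975, 0.001], [0.007, 0.002, -1.0]]
wrist_force: [-8.3, -2.9, 8.0]
gripper_width: 0.182
gripper_force: 30.0
```

```bash
python3 - <<'E'
from h import *
F=[]
for i in range(6):
    p,W=cloud("top");F.append(r.sense()["wrist_force"])
s=r.sense();print(s["time_s"],"tcp",press(s["tcp_pos"]).round(4),np.mean(F,0).round(2),s["joint_velocities"].round(2),s["moment"].round(2),s["gripper_force"])
L=press(W);m=(abs(L[...,2]-.099)<.01)&(abs(L[...,0])<.06)&(L[...,1]>.13)&(L[...,1]<.2);print("bar",m.sum(),cv2.minAreaRect(L[m][:,:2].astype(np.float32)))
E
```

```text
27.9 tcp [-0.1554  0.0007  0.0307] [-7.14 -1.94  7.89] [ 0.03  0.04 -0.01  0.02 -0.    0.04] [-0.63  1.92 -0.1 ] 29.998941533267498
bar 0 ((0.0, 0.0), (0.0, 0.0), 0.0)
```

Drag is about 7 N and steady. Platen-top depth gives a gap of about 6.2 mm, against 6.05 mm from the blade's insertion, so it bears where it should. Handing in.

```bash
python3 -c "
from station import r
print(r.finish_job()); print(r.sense()['time_s'])"
```

```text
the job is handed in; nothing more can be done
None
the job is handed in; nothing more can be done
```

I handed the job in at about 28 s with the plate in its detent and the gauge still held by its handle, flat on the plate and snug about 54 mm into the gap near the middle (drag about 7 N); the arm hid the blade from the cameras, so the final fit rests on measured position and force, and no verdict came back.

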